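# Thread the line-up bar through both bushes of the drilling jig and lock it in

### The job

Put the line-up bar into the blue drilling jig so that its two guide bushes are held in line: swing the steel keeper on the upper arm right aside, take the bar out of its stand by the red knob, thread it down through the upper bush, on across the gap and through the lower bush until its collar sits on the upper arm, then swing the keeper fully shut so that its hook closes round the bar's neck over the collar. Leave the sanding block, the machine head and the rubber wedge where they are.

Things in the scene. Friction and masses are not known exactly. Their poses are not given: they have to be found in the camera images.
- jig: Blue drilling jig bolted to the bench: base 210 x 110 x 12 mm, origin at the centre of its underside, x to its back, z up; 180 mm high. Its column leans 30 degrees over its front (-x end, facing the robot) and carries two arms, one above the other, each with an eye (44 mm) and a brass-lined through bore of 16 mm. Both share one axis, leaning 30 degrees, its top to the front.
- yoke: The jig's column and arms as a leaning frame: origin at the centre of the upper bore's mouth, on the flat top face of the upper arm; z up along the bores' common axis, x up and back towards the column, y to the jig's left. Upper bore z = 0 to -24 mm, then a 70 mm gap, lower bore z = -94 to -114 mm. Above the arm only the keeper stands within 60 mm of the axis.
- upper_bush (a point): Centre of the mouth of the upper bore = the yoke's origin: 85 mm in front of the jig's origin (jig x = -85 mm), 135 mm above the bench.
- lower_bush (a point): Centre of the mouth of the lower bore, 94 mm farther down the axis.
- keeper (a joint): Angle (rad) of the keeper, a flat steel lever 9 to 15 mm above the upper arm's face, its pivot parallel to the bores at yoke x = 38 mm. 0 = shut on its stop, its front hook (15 mm notch) round the bore axis. Grows to 1.9 (stop) as its tail post swings to yoke +y. From 0.8 the bar and collar can pass. Stays where left. Starts at 0 to 0.35; cannot shut if the collar is over 2 mm off the arm.
- keeper_post (a point): Mid-height of the black post that moves the keeper: 12 mm diameter, 35 mm tall, parallel to the bores, 38 mm from the pivot on the keeper's tail, away from the hook. At keeper angle a this point lies at yoke x = 38 + 38 cos a, y = 38 sin a, z = 33 mm (foot at 15, top at 50 mm). It takes about 2 N to move.
- bar: Loose steel line-up bar, 220 g, 187 mm long, z along it, origin at its lower tip. From the tip: cone 6 to 14 mm diameter over 14 mm, shank 14 mm diameter to 124 mm, collar 26 mm diameter to 131 mm, neck 10 mm diameter to 151 mm, round red knob 20 mm diameter to 187 mm. Stands upright in the stand, tip 20 mm and knob centre 189 mm above the bench.
- bar_collar (a point): Centre of the underside of the bar's collar, 124 mm from its tip.
- bar_knob (a point): Centre of the bar's red knob, 169 mm from its tip.
- stand: The bar's stand, fixed to the bench: wooden foot 130 x 66 x 20 mm with an aluminium tube (30 mm outside, 15 mm bore) in its middle up to 70 mm above the bench, in which the bar stands 50 mm deep, and a twist drill (up to 91 mm high) 44 mm to each side along its x. Origin at the centre of its underside.
- sanding_block: Bystander: brown cork sanding block 56 x 101 x 28 mm, lying on the bench.
- tuner_3: Bystander: bright guitar machine head 43 x 34 x 19 mm, lying on the bench.
- rubber_wedge: Bystander: black rubber wedge 50 x 110 x 38 mm, lying on the bench near the guitar's headstock.
Things that resemble listed ones, but are neither listed nor needed, are in the scene too. Of the things that look like the bar, the larger one is meant.

How it is judged (in metres and radians):
On the way, in this order (a step that is already met when the one before it is completed fails the run):
1. the keeper is swung aside, clear of the upper bush (beyond 0.6 rad) (value of joint keeper above 0.6 rad), for 0.1 s.
2. the bar is through both bushes with its collar seated on the upper arm (z of bar_collar in the frame of yoke below 0.003 m and distance between bar_collar and upper_bush below 0.004 m and angle between the z axis of bar and the z axis of yoke, either way round below 0.035 rad), for 0.2 s.
3. the keeper is swung shut over the collar (value of joint keeper below 0.15 rad), for 0.2 s.
At the end, for the whole second after the job is handed in: The bar is through both bushes, in line with them (within 2 degrees), its collar seated on the upper arm (underside within 3 mm of the face and 4 mm of the bore's centre) and at rest, and the keeper is shut round its neck (joint below 0.15 rad) (all of step 2 and value of joint keeper below 0.15 rad and linear speed of bar below 0.02 m/s); the robot touches nothing.
It fails at once if the sanding block is disturbed (moved more than 20 mm) (distance of sanding_block from where it was at the start of the episode above 0.02 m).
It fails at once if the machine head is disturbed (moved more than 20 mm) (distance of tuner_3 from where it was at the start of the episode above 0.02 m).
It fails at once if the rubber wedge is disturbed (moved more than 20 mm) (distance of rubber_wedge from where it was at the start of the episode above 0.02 m).
It also fails if it takes over 70 s, if anything falls off the work surface, if the arm or the gripper's body presses on something with over 40 N, if the wrist force passes 120 N, or if a joint passes its speed limit or range.

### The arm

A 7-joint arm with a two-finger parallel gripper is mounted at the origin on a cart in front of the work surface, level with it; the furniture and walls round the work are solid. World frame = base frame: x ahead of the robot, y to its left, z up, the work surface at z = 0. Lengths are in m, angles in degrees, forces in N, time in s.
With the tool pointing down it reaches from about 0.4 to 0.875 m from the base axis. Payload 19.3 kg.
Tool frame: the origin (TCP) lies on the mounting face of the last link; the fingertips stand 173 mm ahead of it and the grasp point (between the pads) lies 155 mm ahead of it (ctrl.grip_point_offset is the z of the grasp point in the tool frame, in m); z points along the fingers, y is the line along which they close (so a half turn about z gives the same grasp; the last joint's range is limited). The gripper opens to 85 mm and grips with 20 to 120 N. Pads are 22 mm wide; open, the fingers measure 114 mm over their backs; the gripper's body (76 mm by 85 mm) begins 54 mm behind the grasp point. The pads swing forward as they close: fully open they stand 13 mm farther back than shut.
Start: joints at [61.696, 29.874, -2.08, 91.645, 1.215, 58.505, -6.463], TCP at [0.257, -0.57, 0.405] pointing down, gripper open.
Joint ranges: [-166.77, 166.77], [-17.47, 122.26], [-85.68, 81.53], [9.62, 139.38], [-72.42, 252.41], [9.2, 110.78], [-144.41, 144.41]. Speed limits (degrees/s): [108.29, 108.29, 136.94, 136.94, 172.46, 172.46, 172.46].

### API

Orientations are given as a 3x3 rotation matrix whose columns are the frame's x, y, z axes.
In Python, from bench import ctrl, grab_frame, camera_model gives the robot as it stands. The module is installed in compiled form; this text tells all that it offers.
- The arm moves only by the tool carry_out, never from a script. Its argument "steps" is text: rows parted by semicolons, each of 4 numbers parted by spaces: the shift along the tool's x, y, z in mm, then the turn about the tool's z in degrees. A call has 1 to 20 rows; each row is the pose to reach, as a shift and turn from the pose commanded when the call began, along the tool's axes at that moment; what a row does not reach only later rows make up. A row lasts 1/8 s, in which the tool goes at most 62.5 mm and 10.7 degrees, less where a joint would pass 70% of its speed; a pose out of reach is approached as far as the arm can. A call with a gripper value outside its range is refused whole. "fingers" is the gripper's target within -1 to 1 (fully open at 1, half-way at 0, shut at -1), set as the call begins (left out, the last holds). The fingers move at their own pace and stop on an object; the grip force is fixed at half the most. Time passes only in rows, so rows that repeat a pose let the fingers close. It gives the time, the measured TCP pose, the force, the opening and the grip force at its end, in the units of the state.
- ctrl.observe(): the state, without advancing time (a new reading comes with each control period).
- grab_frame(name): name is "scene" or "top" or "wrist"; returns the picture (480x640x3 uint8, blue, green, red); there is no depth.
- camera_model(name): a dict with "fx", "fy", "cx", "cy" (pixels), "position" and "attitude" of the camera in the world. Camera axes: x right, y up, looking along -z (the intrinsics and any distortion apply to the point x, -y, -z); pixel columns grow to the right and rows downward; lengths in m; the calibration is good to about 2 mm. The wrist camera is an equidistant fisheye: a pixel r from the principal point sees the ray r / f radians off the axis. A picture is of the moment at which its call begins: read the wrist's pose just before it. camera_model takes no time and is no camera call; for the wrist camera it gives the pose at the moment of the call.
- ctrl.job_done(): hands the job in; it is judged then, once.
The state is a dict: "t": time; "qpos": joint angles; "joint_vel": joint speeds; "effort": joint torques, N m; "ee_pos": TCP position; "eef_rot": TCP orientation; "contact_force": force on the tool from outside, world axes, zero at the start; "wrist_torque": the same for the moment, N m; "grip_width": finger opening in m; "gripper_force": force on a finger pad.
Only numpy, scipy, OpenCV 4.12 (cv2) and the standard library are available. Lean on these libraries where they do the work, as an engineer would, in place of code of your own. Each camera call takes 0.05 s, during which the arm holds its last target. There are 200 camera calls.

## Working session

There is one attempt and no reset: what is moved stays moved. The work goes in short steps, Python scripts to look and compute and a tool call to move; the robot and the scene stay as the last step left them, time stands still between calls to the robot, and variables do not carry over. Pictures are saved under pics/ and viewed, at most 10 in all, crops included, and the job is handed in when it is done.

Besides the shell and the picture viewer there is one more tool, called after "Call:" by a JSON object that holds its "op" and its "data", one argument or row to a line. carry_out: Moves the arm, as the interface text tells. Its arguments: {"type":"object","properties":{"steps":{"type":"string"},"fingers":{"type":"number"}},"required":["steps"]}

```bash
mkdir -p pics; python3 - <<'E'
from bench import ctrl, grab_frame, camera_model
import cv2
for n in ("scene","top"):
    cv2.imwrite(f"pics/{n}0.png",grab_frame(n)); print(n,camera_model(n))
s=ctrl.observe(); print(s['t'],s['ee_pos'],s['eef_rot'],s['grip_width'])
E
```

```text
scene {'fx': 540.6732247729424, 'fy': 540.6732247729424, 'cx': 316.86354133465176, 'cy': 234.05277564076866, 'position': array([0.036959  , 0.57353149, 0.87149452]), 'attitude': array([[-0.50341193,  0.6743247 , -0.54024312],
       [-0.86396139, -0.40161491,  0.30376994],
       [-0.01213012,  0.61967061,  0.78476824]])}
top {'fx': 483.59161285701987, 'fy': 483.59161285701987, 'cx': 316.7603029680521, 'cy': 245.18571461360023, 'position': array([0.37339004, 0.29732116, 1.02574567]), 'attitude': array([[-0.00301529,  0.98474841, -0.17395829],
       [-0.9999832 , -0.00383054, -0.00435087],
       [-0.00495087,  0.17394225,  0.98474341]])}
0.1 [ 0.25696221 -0.56961124  0.40419539] [[ 9.11532884e-01  4.11226939e-01 -4.53795085e-04]
 [ 4.11227185e-01 -9.11532482e-01  8.58693856e-04]
 [-6.05309144e-05 -9.69340562e-04 -9.99999528e-01]] 0.08541328511903348
```

View pics/scene0.png

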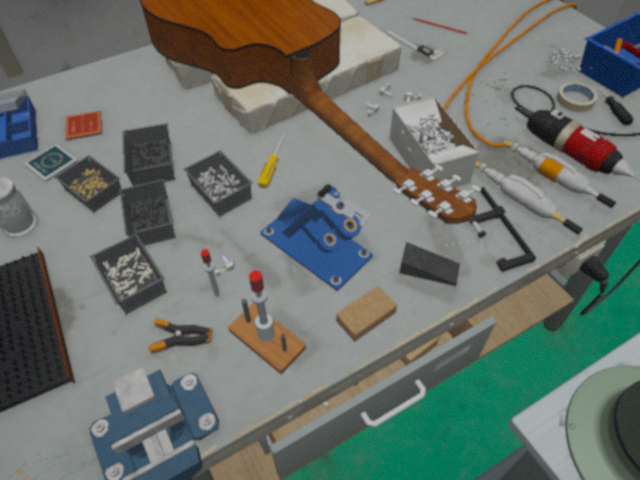

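View pics/top0.png

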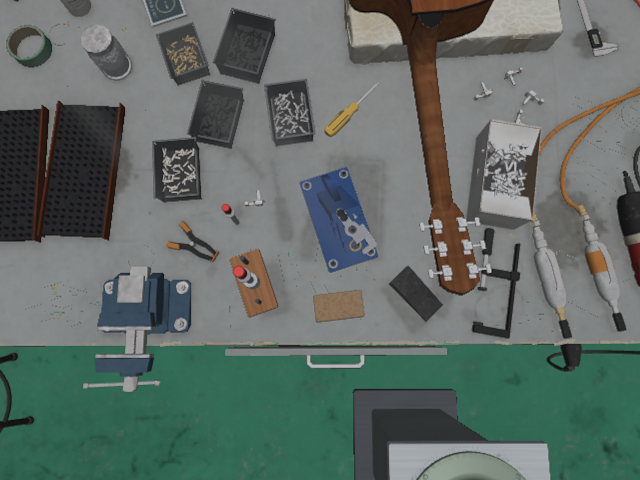

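Bar candidates: the red-knobbed one in the wooden stand (scene 257,280; top 240,272) and a smaller one standing alone (scene 207,257; top 228,210). The one in the wooden foot with two drills is larger and matches the description. I'll confirm it in an enlarged crop.

```bash
cat > h.py <<'E'
import numpy as np, cv2
from bench import ctrl, grab_frame, camera_model
def ray(n,u,v,m=None):
    m=m or camera_model(n)
    x,y=(u-m['cx'])/m['fx'],(v-m['cy'])/m['fy']
    if n=='wrist':
        r=np.hypot(x,y); k=np.tan(r)/r if r>0 else 1; x,y=x*k,y*k
    d=m['attitude']@np.array([x,-y,-1.]); return np.array(m['position']),d/np.linalg.norm(d)
def onz(n,u,v,z,m=None):
    p,d=ray(n,u,v,m); return p+d*(z-p[2])/d[2]
def proj(n,P,m=None):
    m=m or camera_model(n); c=np.asarray(m['attitude']).T@(np.asarray(P)-m['position'])
    x,y,z=c[0],-c[1],-c[2]
    if n=='wrist':
        r=np.hypot(x,y); t=np.arctan2(r,z); return m['cx']+m['fx']*t*x/r, m['cy']+m['fy']*t*y/r
    return m['cx']+m['fx']*x/z, m['cy']+m['fy']*y/z
E
python3 - <<'E'
import cv2,numpy as np
a=cv2.imread('pics/scene0.png');b=cv2.imread('pics/top0.png')
def c(i,x,y,w=100,h=75): return cv2.resize(i[y:y+h,x:x+w],(400,300),interpolation=cv2.INTER_CUBIC)
def c2(i,x,y): return cv2.resize(i[y:y+90,x:x+120],(400,300),interpolation=cv2.INTER_CUBIC)
cv2.imwrite('pics/c0.png',np.vstack([np.hstack([c2(a,258,180),c2(b,290,175)]),np.hstack([c2(a,195,265),c2(b,200,235)])]))
E
```

```text
(no output)
```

View pics/c0.png

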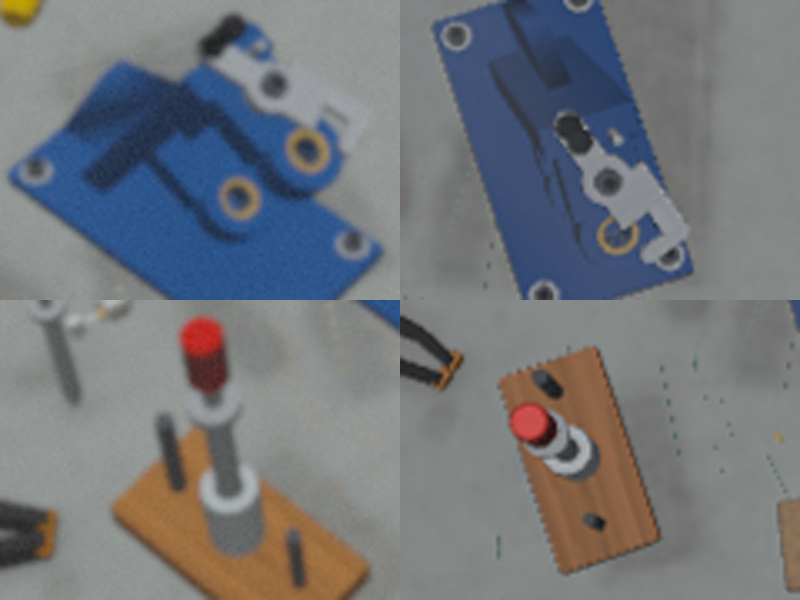

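```bash
cat > fit.py <<'E'
from h import *
from scipy.optimize import least_squares
S=lambda x,y,ox,oy:(ox+x/3.3333,oy+y/3.3333)
a=np.radians(30); ax=np.array([-np.sin(a),0,np.cos(a)])
M={n:camera_model(n) for n in('scene','top')}
up=np.array([-.085,0,.135]); lo=up-.094*ax
obs=[('scene',S(308,151,258,180),'u'),('top',S(618-400,235,290,175),'u'),('scene',S(240,198,258,180),'l'),
 ('top',S(56,37,290,175),(1,1)),('top',S(178,2,290,175),(1,-1)),('top',S(144,293,290,175),(-1,1)),('top',S(270,255,290,175),(-1,-1)),
 ('scene',S(36,170,258,180),(1,1)),('scene',S(352,243,258,180),(-1,-1)),('scene',(336,280),(-1,1))]
def W(p,P):
    c,s=np.cos(p[2]),np.sin(p[2]); return np.array([p[0]+c*P[0]-s*P[1],p[1]+s*P[0]+c*P[1],P[2]])
def pt(p,k): return W(p,up if k=='u' else lo if k=='l' else np.array([k[0]*p[3],k[1]*p[4],.013]))
def res(p): return np.concatenate([np.subtract(proj(n,pt(p,k),M[n]),uv) for n,uv,k in obs])
if __name__=='__main__':
    x0=onz('top',340,219,.012); r=least_squares(res,[x0[0],x0[1],.3,.09,.04],loss='soft_l1')
    print('jig',r.x,np.degrees(r.x[2])); print(res(r.x).reshape(-1,2).round(1).tolist())
    print('upper',W(r.x,up))
    for q in(0,.1,.2,.35):
        # post top at yoke
        X=38+38*np.cos(q);Y=38*np.sin(q);Y3=np.array([X,Y,50])/1000
        P=up+Y3[0]*np.array([np.cos(a),0,np.sin(a)])+Y3[1]*np.array([0,1,0])+Y3[2]*ax
        print(q,[np.round(proj(n,W(r.x,P),M[n]),1).tolist() for n in M])
    # bar: (x,y) from knob top, tube top, collar
    ob=[('scene',S(204,335-300,195,265),.207),('top',S(131,123,200,235),.207),('scene',S(229,188,195,265),.07),('top',S(171,150,200,235),.07)]
    f=lambda p:np.concatenate([np.subtract(proj(n,(p[0],p[1],z),M[n]),uv) for n,uv,z in ob])
    b=least_squares(f,[.4,.4]); print('bar',b.x,f(b.x).reshape(-1,2).round(1).tolist())
    s=ctrl.observe(); print(s['ee_pos'],s['qpos'])
E
python3 fit.py
```

```text
jig [0.61113026 0.25458481 0.31643211 0.08919179 0.04177293] 18.13022443480515
[[0.0, 0.2], [0.5, -0.3], [-0.1, 0.5], [0.5, -0.0], [0.2, -1.2], [0.3, 0.4], [-0.2, -0.5], [0.1, 0.8], [-0.3, 0.5], [-0.2, 0.2]]
upper [0.53035036 0.2281347  0.135     ]
0 [[333.3, 182.3], [351.6, 214.8]]
0.1 [[331.9, 183.6], [349.6, 215.6]]
0.2 [[330.7, 185.1], [347.6, 216.6]]
0.35 [[329.1, 187.6], [344.8, 218.4]]
bar [0.47270478 0.43291977] [[-0.1, 0.1], [0.1, -0.2], [0.6, -0.1], [-0.7, -0.0]]
[ 0.25696221 -0.56961124  0.40419539] [61.69616918 29.90576195 -2.08308088 91.66847623  1.21527575 58.50348381
 -6.4637867 ]
```

Both fits agree to under 1 px. The larger bar, in the wooden stand, is confirmed at (0.473, 0.433). The jig is at (0.611, 0.255) with an 18° yaw, and the keeper is at about 0.35. Next I move above the keeper post.

Call:
{"op": "carry_out", "data": {
  "steps": "0 0 -60 0; 0 0 -100 0; 626 -623 -100 -35; 626 -623 -100 -35; 626 -623 -100 -35; 626 -623 -100 -35; 626 -623 -100 -35; 626 -623 -100 -35; 626 -623 -100 -35; 626 -623 -100 -35; 626 -623 -100 -35; 626 -623 -100 -35; 626 -623 -100 -35; 626 -623 -100 -35; 626 -623 -100 -35; 626 -623 -100 -35; 626 -623 -100 -35; 626 -623 -100 -35; 626 -623 -100 -35; 626 -623 -100 -35",
  "fingers": 0
}}

```text
t: 2.6
ee_pos: [0.5715, 0.2543, 0.5051]
eef_rot: [[0.512, 0.859, 0.001], [0.859, -0.512, -0.0], [-0.0, 0.001, -1.0]]
contact_force: [-0.3, 0.9, 0.1]
grip_width: 0.0428
gripper_force: 0.0
```

```bash
cat >> h.py <<'E'
JX,JY,JA=.61113,.25458,.31643
A=np.radians(30)
def yoke(x,y,z):
    "yoke mm -> world m"
    x,y,z=x/1e3,y/1e3,z/1e3
    jx=-.085+x*np.cos(A)-z*np.sin(A); jz=.135+x*np.sin(A)+z*np.cos(A)
    c,s=np.cos(JA),np.sin(JA); return np.array([JX+c*jx-s*y,JY+s*jx+c*y,jz])
def shift(P,off=.155,yaw=None):
    "tool shift mm bringing point off ahead of TCP to P; yaw=world angle of tool y"
    s=ctrl.observe(); R=np.array(s['eef_rot']); d=R.T@(np.asarray(P)-np.array(s['ee_pos']))*1e3-[0,0,off*1e3]
    t=0
    if yaw is not None:
        cur=np.degrees(np.arctan2(R[1,1],R[0,1])); t=-((yaw-cur+90)%180-90)
    return d.round(1),round(t,1)
E
python3 - <<'E'
from h import *
s=ctrl.observe(); print(s['t'],s['ee_pos'],s['grip_width'],s['qpos'][6])
m=camera_model('wrist'); f=grab_frame('wrist'); 
for q in(.2,.35,.5):
  for z in(15,50):
    u=proj('wrist',yoke(38+38*np.cos(q),38*np.sin(q),z),m); print(q,z,np.round(u,0))
    if q==.35: cv2.circle(f,tuple(int(i) for i in u),4,(0,255,0),1)
cv2.imwrite('pics/w1.png',f); print('pivot',proj('wrist',yoke(38,0,15),m),'up',proj('wrist',yoke(0,0,0),m))
print(shift(yoke(38+38*np.cos(.35),38*np.sin(.35),33),.159,149.8))
E
```

```text
2.6 [0.57150354 0.25432453 0.50509247] 0.042764640821420084 -73.4280774923609
0.2 15 [332. 219.]
0.2 50 [318. 247.]
0.35 15 [326. 216.]
0.35 50 [311. 243.]
0.5 15 [320. 213.]
0.5 50 [304. 240.]
pivot (np.float64(313.59287430404606), np.float64(246.21139007130665)) up (np.float64(297.06971919559487), np.float64(254.28538451276287))
(array([  0.5,  -0.8, 145.7]), np.float64(-0.6))
```

View pics/w1.png

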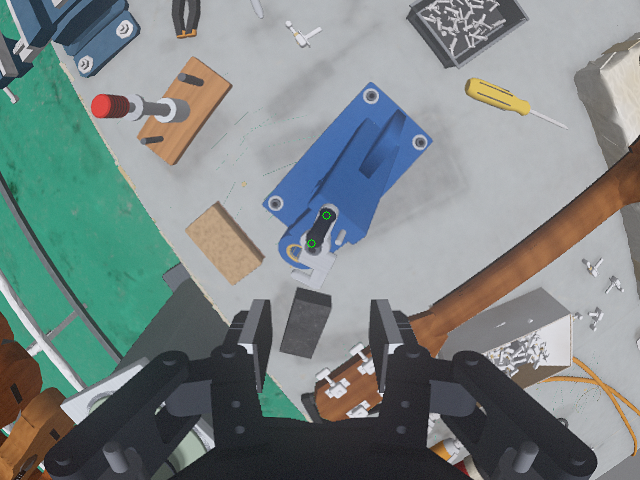

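The black post runs from (327,212) to (312,245), exactly where the model predicts for 0.35 rad. Next I compute the sweep.

```bash
python3 - <<'E'
from h import *
for q in(.35,.5,.7,.9,1.1,1.3,1.4):
    d,_=shift(yoke(38+38*np.cos(q),38*np.sin(q),33),.159); print(q,d,'pushed:',d+[0,-15.5,0])
E
```

```text
0.35 [  0.5  -0.8 145.7] pushed: [  0.5 -16.3 145.7]
0.5 [  2.4  -6.  146.8] pushed: [  2.4 -21.5 146.8]
0.7 [  3.7 -13.2 149. ] pushed: [  3.7 -28.7 149. ]
0.9 [  3.6 -20.3 151.7] pushed: [  3.6 -35.8 151.7]
1.1 [  2.1 -27.  154.9] pushed: [  2.1 -42.5 154.9]
1.3 [ -0.7 -33.1 158.4] pushed: [ -0.7 -48.6 158.4]
1.4 [ -2.6 -35.9 160.3] pushed: [ -2.6 -51.4 160.3]
```

Call:
{"op": "carry_out", "data": {
  "steps": "0 -1 50 0; 0 -1 100 0; 0 -1 130 0; 0 -1 146 0; 0 -1 146 0; 0 -8 146 0; 1 -16 146 0; 2 -21 147 0; 3 -25 148 0; 4 -29 149 0; 4 -33 150 0; 4 -36 152 0; 3 -39 153 0; 2 -42 155 0; 1 -45 157 0; -1 -48 158 0; -1 -50 159 0; -1 -50 159 0"
}}

```text
t: 4.9
ee_pos: [0.5279, 0.2799, 0.3455]
eef_rot: [[0.511, 0.86, -0.0], [0.86, -0.511, -0.001], [-0.001, 0.0, -1.0]]
contact_force: [1.5, -2.7, 0.7]
grip_width: 0.0427
gripper_force: 1.3
```

Call:
{"op": "carry_out", "data": {
  "steps": "0 8 0 0; 0 14 -8 0; 0 14 -50 0; 0 14 -100 0; 0 14 -140 0; 0 14 -140 0"
}}

```text
t: 5.65
ee_pos: [0.5403, 0.2733, 0.4892]
eef_rot: [[0.511, 0.86, 0.004], [0.86, -0.511, 0.003], [0.005, 0.002, -1.0]]
contact_force: [0.7, -0.4, -0.3]
grip_width: 0.0424
gripper_force: 0.0
```

```bash
python3 - <<'E'
from h import *
s=ctrl.observe(); print(s['t'],s['ee_pos'],s['qpos'][6])
f=grab_frame('scene'); g=grab_frame('top')
ms,mt=camera_model('scene'),camera_model('top')
def c(i,x,y): return cv2.resize(i[y:y+90,x:x+120],(400,300),interpolation=cv2.INTER_CUBIC)
for q in(1.,1.2,1.4):
    print(q,[(np.array(proj(n,yoke(38+38*np.cos(q),38*np.sin(q),50)))-o)*3.333 for n,o in(('scene',(258,180)),('top',(290,175)))])
cv2.imwrite('pics/c2.png',np.hstack([c(f,258,180),c(g,290,175)]))
print(shift([.4727,.4329,.189],.155,108.13))
E
```

```text
5.65 [0.54027381 0.27334898 0.48920344] -76.7583029289825
1.0 [array([231.97504728,  69.95161569]), array([155.45248502, 182.58326199])]
1.2 [array([236.35699254,  84.30629836]), array([152.56322161, 196.43528368])]
1.4 [array([243.35502215,  97.91276052]), array([152.53142555, 210.32687062])]
(array([ 103. , -139.7,  141.9]), np.float64(41.1))
```

View pics/c2.png

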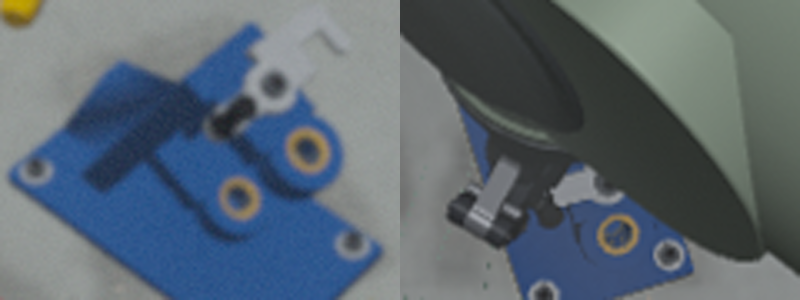

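The keeper is open at about 1.3 to 1.4 rad and the upper ring at (308,150) in the crop is clear. Now I go to the bar.

Call:
{"op": "carry_out", "data": {
  "steps": "50 -70 0 10; 103 -140 0 20; 103 -140 0 30; 103 -140 0 41; 103 -140 0 41; 103 -140 0 41",
  "fingers": 1
}}

```text
t: 6.5
ee_pos: [0.4727, 0.4326, 0.4852]
eef_rot: [[0.948, 0.317, -0.001], [0.317, -0.948, -0.001], [-0.001, 0.001, -1.0]]
contact_force: [0.3, -0.4, -0.3]
grip_width: 0.0852
gripper_force: 0.0
```

```bash
python3 - <<'E'
from h import *
s=ctrl.observe(); print(s['t'],s['ee_pos'],s['grip_width'],s['eef_rot'])
m=camera_model('wrist'); f=grab_frame('wrist')
print(shift([.4727,.4329,.189],.155,108.13))
# red knob centroid
h=cv2.cvtColor(f,cv2.COLOR_BGR2HSV); k=((h[...,0]<6)|(h[...,0]>174))&(h[...,1]>150)&(h[...,2]>90)
n,l,st,ce=cv2.connectedComponentsWithStats(k.astype(np.uint8))
for i in range(1,n):
    if st[i,4]>60: print(st[i],ce[i])
print(proj('wrist',(.4727,.4329,.207),m),proj('wrist',(.4727,.4329,.171),m),proj('wrist',(.4727,.4329,.07),m))
u,v=map(int,proj('wrist',(.4727,.4329,.18),m)); x,y=max(0,min(480,u-80)),max(0,min(360,v-60))
print(x,y); cv2.imwrite('pics/w3.png',cv2.resize(f[y:y+120,x:x+160],(800,600),interpolation=cv2.INTER_CUBIC))
E
```

```text
6.5 [0.47268924 0.43258839 0.48517668] 0.08520877843684084 [[ 9.48465089e-01  3.16881233e-01 -5.08816178e-04]
 [ 3.16880779e-01 -9.48465032e-01 -8.09157755e-04]
 [-7.39001260e-04  6.06223815e-04 -9.99999543e-01]]
(array([  0.2,  -0.5, 141.4]), np.float64(0.3))
[216   8  23  16 125] [227.104  14.816]
[303 221  28  27 299] [316.58528428 234.77926421]
(np.float64(318.7982402518187), np.float64(240.70248290352222)) (np.float64(318.8845744220652), np.float64(226.73459984112776)) (np.float64(319.0485129497225), np.float64(200.76122579809922))
238 169
```

View pics/w3.png

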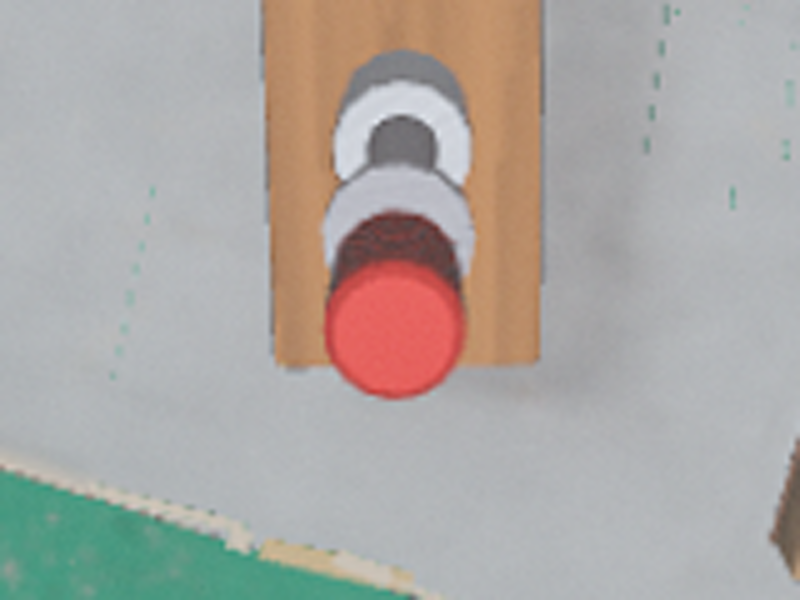

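The knob top is at (317,235) and the tube mouth at (318.6,198) in the wrist frame. That is about 3 mm toward tool +x of the static cameras' fit, so I split the difference and grasp.

Call:
{"op": "carry_out", "data": {
  "steps": "2 -1 50 0; 2 -1 95 0; 2 -1 125 0; 2 -1 141 0; 2 -1 141 0"
}}

```text
t: 7.18
ee_pos: [0.4741, 0.4344, 0.3443]
eef_rot: [[0.949, 0.314, -0.001], [0.314, -0.949, -0.001], [-0.001, 0.0, -1.0]]
contact_force: [0.1, 0.2, 0.9]
grip_width: 0.0851
gripper_force: 0.0
```

Call:
{"op": "carry_out", "data": {
  "steps": "0 0 0 0; 0 0 0 0; 0 0 0 0; 0 0 0 0; 0 0 0 0; 0 0 0 0; 0 0 0 0; 0 0 0 0",
  "fingers": -1
}}

```text
t: 8.18
ee_pos: [0.474, 0.4349, 0.3452]
eef_rot: [[0.95, 0.314, 0.001], [0.314, -0.95, 0.001], [0.001, -0.0, -1.0]]
contact_force: [0.6, -0.4, 5.9]
grip_width: 0.0186
gripper_force: 58.5
```

Call:
{"op": "carry_out", "data": {
  "steps": "0 0 -14 0; 0 0 -28 0; 0 0 -42 0; 0 0 -42 0; -8 0 -42 0; -16 0 -41 0; -25 0 -40 0; -33 0 -39 0; -41 0 -37 0; -50 0 -34 0; -58 0 -31 0; -67 0 -28 0; -75 0 -24 0; -83 0 -20 0; -83 0 -20 0"
}}

```text
t: 10.05
ee_pos: [0.3944, 0.4086, 0.3644]
eef_rot: [[0.949, 0.314, -0.001], [0.314, -0.949, -0.001], [-0.001, 0.0, -1.0]]
contact_force: [1.7, 0.2, 0.6]
grip_width: 0.0183
gripper_force: 59.2
```

Call:
{"op": "carry_out", "data": {
  "steps": "0 0 -10 0; 0 0 -30 0; 0 0 -70 0; 0 0 -110 0; 0 0 -140 0; 0 0 -140 0; 0 0 -140 0"
}}

```text
t: 10.92
ee_pos: [0.395, 0.4085, 0.5041]
eef_rot: [[0.95, 0.314, -0.001], [0.314, -0.95, -0.001], [-0.001, 0.001, -1.0]]
contact_force: [0.2, -0.7, -2.1]
grip_width: 0.0183
gripper_force: 59.0
```

```bash
python3 - <<'E'
from h import *
s=ctrl.observe(); print(s['t'],s['ee_pos'],s['qpos'],s['grip_width'])
f=grab_frame('scene'); g=grab_frame('top'); w=grab_frame('wrist')
P=np.array(s['ee_pos'])+[0,0,-.155]
u,v=map(int,proj('scene',P)); x,y=max(0,min(500,u-60)),max(0,min(375,v-30)); print(x,y)
a=cv2.resize(f[y:y+105,x:x+140],(400,300),interpolation=cv2.INTER_CUBIC)
cv2.imwrite('pics/c4.png',np.hstack([a,cv2.resize(w,(400,300),interpolation=cv2.INTER_AREA)])); cv2.imwrite('pics/w4.png',w);cv2.imwrite('pics/s4.png',f)
E
```

```text
10.925 [0.39496625 0.40845739 0.50406954] [ -30.85837064   21.49049701  -28.80004585   91.91115814   10.84343882
   69.47346749 -133.53407321] 0.018318017866986846
230 217
```

View pics/c4.png

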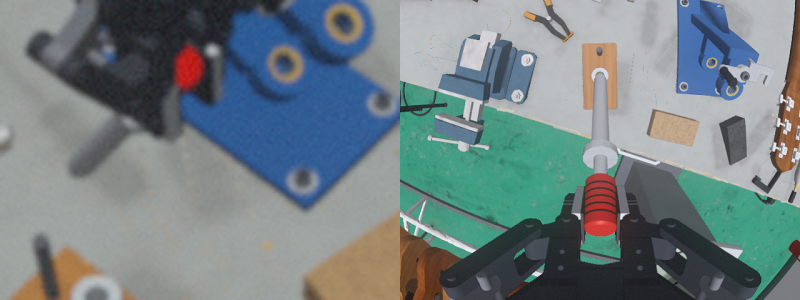

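The bar held its tilt: knob at (190,68) in the scene crop, tip at (82,168). Next I go to the pre-insert hover.

```bash
python3 - <<'E'
from h import *
print(shift(yoke(0,0,181),.155,108.13))
m=camera_model('wrist'); s=ctrl.observe(); R=np.array(s['eef_rot']);p=np.array(s['ee_pos'])
for th in(26,28,30,32):
    t=np.radians(th); B=lambda l:p+R@np.array([np.sin(t)*(.169-l),0,.155+np.cos(t)*(.169-l)])
    print(th,[np.round(proj(n,B(l)),1).tolist() for n in('wrist','scene') for l in(0,.124,.131)])
E
```

```text
(array([-18.3, 213.4,  57.2]), np.float64(0.2))
26 [[319.4, 132.9], [319.3, 255.3], [319.3, 266.3], [260.0, 282.8], [281.5, 258.4], [282.9, 256.8]]
28 [[319.4, 125.9], [319.3, 253.0], [319.3, 264.3], [257.3, 279.8], [280.7, 257.5], [282.2, 256.0]]
30 [[319.4, 118.8], [319.3, 250.8], [319.3, 262.5], [254.7, 276.9], [279.9, 256.6], [281.5, 255.2]]
32 [[319.4, 111.7], [319.3, 248.6], [319.3, 260.7], [252.1, 273.9], [279.1, 255.7], [280.8, 254.4]]
```

Call:
{"op": "carry_out", "data": {
  "steps": "0 0 -30 0; -18 50 -30 0; -18 100 -30 0; -18 150 -30 0; -18 190 -30 0; -18 213 -30 0; -18 213 -30 0; -18 213 10 0; -18 213 40 0; -18 213 57 0; -18 213 57 0; -18 213 57 0"
}}

```text
t: 12.58
ee_pos: [0.4448, 0.2014, 0.4483]
eef_rot: [[0.949, 0.314, 0.0], [0.314, -0.949, 0.0], [0.001, -0.0, -1.0]]
contact_force: [0.5, -0.6, -2.4]
grip_width: 0.0183
gripper_force: 59.2
```

```bash
python3 - <<'E'
from h import *
s=ctrl.observe(); print(s['t'],s['ee_pos'],s['qpos'],s['contact_force'])
print(shift(yoke(0,0,181),.155,108.13))
m=camera_model('wrist'); w=grab_frame('wrist'); f=grab_frame('scene')
R=np.array(s['eef_rot']);p=np.array(s['ee_pos']);t=A
B=lambda l:p+R@np.array([np.sin(t)*(.169-l),0,.155+np.cos(t)*(.169-l)])
u,v=map(int,proj('wrist',yoke(0,0,0),m)); x,y=u-40,v-40; sx,sy=map(int,proj('scene',yoke(0,0,20))); sx-=40;sy-=40
k=lambda i,x,y:cv2.resize(i[y:y+75,x:x+80],(400,375),interpolation=cv2.INTER_CUBIC)
cv2.imwrite('pics/c5.png',np.hstack([k(w,x,y),k(f,sx,sy)]))
for n,o in(('wrist',(x,y)),('scene',(sx,sy))):
  for nm,P in(('bore',yoke(0,0,0)),('lower',yoke(0,0,-94)),('tip',B(0)),('cone',B(.014)),('collar',B(.124))): print(n,nm,((np.array(proj(n,P))-o)*5).round(0))
E
```

```text
12.575 [0.44475823 0.20137383 0.44830394] [ -11.72847105   15.78337264  -23.94252408  107.76795104    7.47276519
   57.93385983 -110.53154225] [ 0.457774   -0.57403642 -2.39031536]
(array([-0.9,  1.3,  1.6]), np.float64(0.2))
wrist bore [201. 203.]
wrist lower [200. -20.]
wrist tip [190. 235.]
wrist cone [190. 284.]
wrist collar [189. 894.]
scene bore [177. 217.]
scene lower [ 74. 289.]
scene tip [187. 206.]
scene cone [204. 193.]
scene collar [358.  85.]
```

View pics/c5.png

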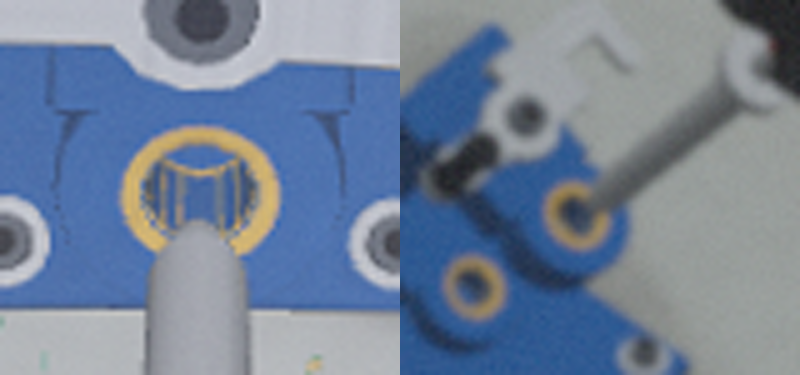

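In the wrist crop the tip at (200,232) lines up with the bore centre at (201,197), and the scene crop agrees. I insert along the axis and watch the force.

Call:
{"op": "carry_out", "data": {
  "steps": "2 0 5 0; 4 0 9 0; 7 0 14 0; 9 0 18 0; 12 0 22 0; 14 0 27 0; 17 0 31 0; 17 0 31 0"
}}

```text
t: 13.68
ee_pos: [0.461, 0.2062, 0.4164]
eef_rot: [[0.95, 0.314, -0.0], [0.314, -0.95, -0.0], [-0.0, -0.0, -1.0]]
contact_force: [0.6, -0.6, -1.9]
grip_width: 0.0186
gripper_force: 59.1
```

Call:
{"op": "carry_out", "data": {
  "steps": "3 0 5 0; 6 0 10 0; 9 0 15 0; 12 0 21 0; 15 0 26 0; 18 0 31 0; 21 0 36 0; 24 0 42 0; 27 0 47 0; 30 0 52 0; 30 0 52 0"
}}

```text
t: 15.05
ee_pos: [0.4894, 0.2156, 0.3643]
eef_rot: [[0.95, 0.314, -0.001], [0.314, -0.95, -0.0], [-0.001, -0.0, -1.0]]
contact_force: [-0.1, 1.3, -1.4]
grip_width: 0.0183
gripper_force: 59.3
```

```bash
python3 - <<'E'
from h import *
s=ctrl.observe(); print(s['t'],s['contact_force'],s['wrist_torque'],s['grip_width'])
print(shift(yoke(0,0,45),.155,108.13))
E
```

```text
15.05 [-0.14509856  1.31349149 -1.38092617] [ 0.00863502  0.07341636 -0.07387593] 0.01830166241387234
(array([20.4,  0.9, 35.3]), np.float64(0.1))
```

Call:
{"op": "carry_out", "data": {
  "steps": "2 0 4 0; 4 0 7 0; 6 0 10 0; 8 0 14 0; 10 0 17 0; 12 0 21 0; 14 0 24 0; 16 0 28 0; 18 0 31 0; 18 0 31 0"
}}

```text
t: 16.3
ee_pos: [0.5057, 0.2212, 0.3329]
eef_rot: [[0.949, 0.314, -0.003], [0.314, -0.949, -0.001], [-0.003, 0.0, -1.0]]
contact_force: [-7.7, -0.6, -6.2]
grip_width: 0.0182
gripper_force: 58.7
```

Call:
{"op": "carry_out", "data": {
  "steps": "-1 0 1 0; -1 0 2 0; 0 0 3 0; 0 0 4 0; 1 0 5 0; 1 0 6 0; 1 0 6 0"
}}

```text
t: 17.18
ee_pos: [0.5066, 0.2216, 0.3294]
eef_rot: [[0.95, 0.314, -0.001], [0.314, -0.95, -0.001], [-0.001, 0.001, -1.0]]
contact_force: [-24.3, -8.5, 41.6]
grip_width: 0.0183
gripper_force: 63.9
```

```bash
python3 - <<'E'
from h import *
s=ctrl.observe(); print(s['t'],s['contact_force'],s['wrist_torque'],s['grip_width'],s['ee_pos'])
print(shift(yoke(0,0,45),.155,108.13))
E
```

```text
17.175 [-24.2780241   -8.52786311  41.6194379 ] [-1.66131144e+00  4.52585219e+00  2.92418043e-03] 0.018286699425350165 [0.50664592 0.22161004 0.32939191]
(array([2.2, 1.1, 0.4]), np.float64(0.2))
```

A pure axial reaction of about 49 N, right at the predicted seated depth, means the collar is on the arm. I relax, release and retreat straight up.

Call:
{"op": "carry_out", "data": {
  "steps": "0 0 -1 0; -1 0 -2 0; -1 0 -2 0"
}}

```text
t: 17.55
ee_pos: [0.5065, 0.2213, 0.3298]
eef_rot: [[0.95, 0.314, 0.0], [0.314, -0.95, 0.0], [0.0, -0.0, -1.0]]
contact_force: [-5.9, -0.9, 4.4]
grip_width: 0.0181
gripper_force: 59.9
```

Call:
{"op": "carry_out", "data": {
  "steps": "0 0 0 0; 0 0 0 0; 0 0 0 0; 0 0 0 0; 0 0 -40 0; 0 0 -90 0; 0 0 -140 0; 0 0 -140 0; 0 0 -140 0",
  "fingers": 0.3
}}

```text
t: 18.68
ee_pos: [0.5064, 0.2211, 0.4694]
eef_rot: [[0.95, 0.314, -0.0], [0.314, -0.95, -0.0], [-0.0, 0.0, -1.0]]
contact_force: [0.0, 0.2, -1.7]
grip_width: 0.0554
gripper_force: 0.0
```

```bash
python3 - <<'E'
from h import *
s=ctrl.observe(); print(s['t'],s['contact_force'],s['grip_width'],s['ee_pos'],s['qpos'][6])
m=camera_model('wrist'); w=grab_frame('wrist'); f=grab_frame('scene')
u,v=map(int,proj('wrist',yoke(20,0,20),m)); x,y=max(0,u-60),max(0,v-60); sx,sy=map(int,proj('scene',yoke(20,0,20))); sx-=50;sy-=50
cv2.imwrite('pics/c6.png',np.hstack([cv2.resize(w[y:y+120,x:x+120],(400,400),interpolation=cv2.INTER_CUBIC),cv2.resize(f[sy:sy+100,sx:sx+100],(400,400),interpolation=cv2.INTER_CUBIC)]))
for n,o,k in(('wrist',(x,y),3.333),('scene',(sx,sy),4)):
  for z in(0,7,63): print(n,z,((np.array(proj(n,yoke(0,0,z),m if n=='wrist' else None))-o)*k).round(0))
  for q in(1.2,1.3,1.4,1.5): print(n,'post',q,[((np.array(proj(n,yoke(38+38*np.cos(q),38*np.sin(q),z),m if n=='wrist' else None))-o)*k).round(0).tolist() for z in(15,50)])
E
```

```text
18.675 [ 0.02553948  0.15847536 -1.74789161] 0.055433706379019176 [0.50635064 0.22105571 0.46937172] -109.78316361028362
wrist 0 [201. 211.]
wrist 7 [201. 230.]
wrist 63 [201. 403.]
wrist post 1.2 [[36.0, 73.0], [18.0, 175.0]]
wrist post 1.3 [[32.0, 87.0], [14.0, 190.0]]
wrist post 1.4 [[30.0, 101.0], [11.0, 204.0]]
wrist post 1.5 [[29.0, 115.0], [11.0, 219.0]]
scene 0 [214. 250.]
scene 7 [220. 245.]
scene 63 [278. 205.]
scene post 1.2 [[96.0, 196.0], [128.0, 169.0]]
scene post 1.3 [[100.0, 204.0], [131.0, 177.0]]
scene post 1.4 [[104.0, 212.0], [136.0, 186.0]]
scene post 1.5 [[109.0, 219.0], [141.0, 193.0]]
```

View pics/c6.png

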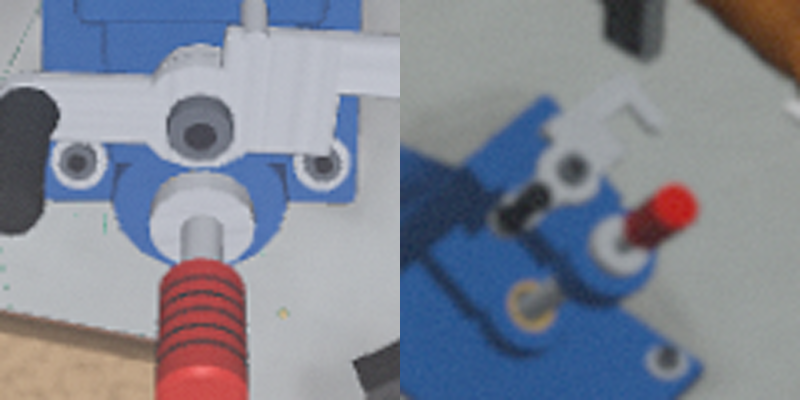

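The collar is flush on the upper arm at (200,215), with the shank visible in the lower bush ring at (535,305). The keeper is at about 1.45 rad. Next I plan the closing sweep.

```bash
python3 - <<'E'
from h import *
def row(q,lead):
    P=yoke(38+38*np.cos(q),38*np.sin(q),33); t=yoke(38+38*np.cos(q)+np.sin(q),38*np.sin(q)-np.cos(q),33)-P
    t[2]=0; t/=np.linalg.norm(t); ya=np.degrees(np.arctan2(t[1],t[0]))
    return shift(P+t*lead/1e3,.159,ya)
d,t=row(1.45,0);print('cage',d,t)
for q in(1.45,1.3,1.15,1.,.85,.7,.55,.4,.25,.1,0):
    d,t=row(q,15.5);print(q,d.round().tolist(),round(t))
E
```

```text
cage [ 45.9 -36.9 124.7] -81.9
1.45 [61.0, -35.0, 125.0] -82
1.3 [66.0, -31.0, 122.0] -72
1.15 [69.0, -27.0, 119.0] -62
1.0 [72.0, -22.0, 117.0] -53
0.85 [74.0, -17.0, 114.0] -44
0.7 [76.0, -11.0, 112.0] -36
0.55 [77.0, -5.0, 111.0] -28
0.4 [78.0, 1.0, 110.0] -20
0.25 [77.0, 7.0, 109.0] -12
0.1 [76.0, 12.0, 108.0] -5
0 [75.0, 16.0, 108.0] 0
```

Call:
{"op": "carry_out", "data": {
  "steps": "10 -10 0 -10; 20 -20 0 -20; 30 -30 0 -30; 46 -37 0 -41; 46 -37 0 -51; 46 -37 0 -61; 46 -37 0 -71; 46 -37 0 -82; 46 -37 0 -82; 46 -37 50 -82; 46 -37 90 -82; 46 -37 115 -82; 46 -37 120 -82; 46 -37 120 -82",
  "fingers": 0
}}

```text
t: 20.52
ee_pos: [0.5386, 0.271, 0.3501]
eef_rot: [[-0.177, 0.984, 0.0], [0.984, 0.177, 0.0], [0.0, 0.0, -1.0]]
contact_force: [-0.2, -0.6, 1.2]
grip_width: 0.0425
gripper_force: 0.0
```

```bash
python3 - <<'E'
from h import *
s=ctrl.observe(); print(s['t'],s['contact_force'],s['grip_width'],s['qpos'][6])
def row(q,lead):
    P=yoke(38+38*np.cos(q),38*np.sin(q),33); t=yoke(38+38*np.cos(q)+np.sin(q),38*np.sin(q)-np.cos(q),33)-P
    t[2]=0; t/=np.linalg.norm(t); ya=np.degrees(np.arctan2(t[1],t[0]))
    return shift(P+t*lead/1e3,.154,ya)
for q in(1.45,1.3,1.15,1.,.85,.7,.55,.4,.25,.1,0):
    d,t=row(q,15.5);print(q,d.round().tolist(),round(t))
E
```

```text
20.525 [-0.19713225 -0.59955074  1.2426568 ] 0.04252658742903605 -43.356689400029964
1.45 [-1.0, 15.0, 11.0] 0
1.3 [-4.0, 19.0, 8.0] 10
1.15 [-7.0, 24.0, 6.0] 19
1.0 [-12.0, 27.0, 3.0] 29
0.85 [-17.0, 30.0, 1.0] 37
0.7 [-22.0, 33.0, -1.0] 46
0.55 [-28.0, 35.0, -3.0] 54
0.4 [-33.0, 36.0, -4.0] 62
0.25 [-39.0, 36.0, -5.0] 70
0.1 [-45.0, 36.0, -5.0] 77
0 [-49.0, 35.0, -6.0] 82
```

Call:
{"op": "carry_out", "data": {
  "steps": "0 5 0 0; 0 10 0 0; -1 15 0 0; -4 19 -2 10; -7 24 -4 19; -12 27 -7 29; -17 30 -9 37; -22 33 -11 46; -28 35 -13 54; -33 36 -14 62; -39 36 -15 70; -45 36 -15 77; -47 35 -16 82; -47 35 -16 82"
}}

```text
t: 22.28
ee_pos: [0.5816, 0.2309, 0.3659]
eef_rot: [[0.949, 0.314, 0.001], [0.314, -0.949, 0.0], [0.001, 0.0, -1.0]]
contact_force: [-0.2, 0.5, -1.3]
grip_width: 0.0429
gripper_force: 0.4
```

```bash
python3 - <<'E'
from h import *
s=ctrl.observe(); print(s['t'],s['contact_force'],s['grip_width'],s['qpos'][6])
print(shift(yoke(76,0,33),.164,108.13))
f=grab_frame('scene'); sx,sy=map(int,proj('scene',yoke(20,0,20))); sx-=60;sy-=60
cv2.imwrite('pics/c7.png',cv2.resize(f[sy:sy+120,sx:sx+120],(600,600),interpolation=cv2.INTER_CUBIC))
for q in(0,.2,.4): print(q,[((np.array(proj('scene',yoke(38+38*np.cos(q),38*np.sin(q),z)))-(sx,sy))*5).round(0).tolist() for z in(15,50)])
E
```

```text
22.275 [-0.20387199  0.48295052 -1.26204665] 0.04287187993463334 -108.18033280410751
(array([ -0.3, -13.3,   0.3]), np.float64(0.2))
0 [[192.0, 183.0], [232.0, 146.0]]
0.2 [[179.0, 197.0], [218.0, 160.0]]
0.4 [[169.0, 214.0], [208.0, 178.0]]
```

View pics/c7.png

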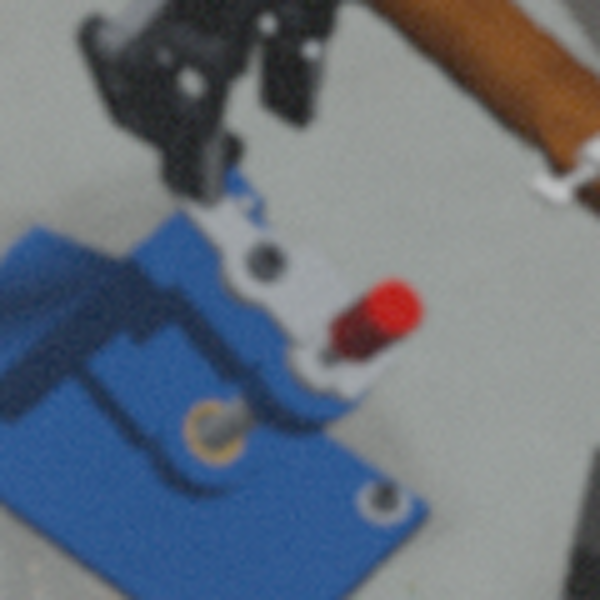

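The hook is round the neck and the keeper is nearly shut. I push on gently until the stop shows in the force.

Call:
{"op": "carry_out", "data": {
  "steps": "0 1 0 0; 0 2 0 0; 0 3 0 0; 0 3 0 0"
}}

```text
t: 22.82
ee_pos: [0.5819, 0.2296, 0.3658]
eef_rot: [[0.949, 0.316, -0.0], [0.316, -0.949, 0.003], [0.001, -0.003, -1.0]]
contact_force: [-2.2, 11.6, -2.7]
grip_width: 0.0431
gripper_force: 5.9
```

The stop was reached at 11.6 N against 2 N to move, with the finger position giving about 0.02 rad. I back off and retreat.

Call:
{"op": "carry_out", "data": {
  "steps": "0 -6 0 0; 0 -12 0 0; 0 -12 -40 0; 0 -12 -90 0; 0 -12 -140 0; 0 -12 -140 0; 0 -12 -140 0; 0 -12 -140 0"
}}

```text
t: 23.82
ee_pos: [0.5785, 0.2392, 0.5045]
eef_rot: [[0.949, 0.314, -0.002], [0.314, -0.949, -0.001], [-0.002, 0.0, -1.0]]
contact_force: [-0.3, -0.8, -0.5]
grip_width: 0.0429
gripper_force: 0.0
```

```bash
python3 - <<'E'
from h import *
s=ctrl.observe(); print(s['t'],s['contact_force'],s['ee_pos'])
m=camera_model('wrist'); w=grab_frame('wrist')
# black post: elongated dark blob near prediction
g=w.max(axis=2)<45
for q in(-.05,0,.1,.2): print(q,[np.round(proj('wrist',yoke(38+38*np.cos(q),38*np.sin(q),z),m),1).tolist() for z in(15,50)])
c=np.array(proj('wrist',yoke(76,0,33),m)).astype(int); k=np.zeros_like(g); k[c[1]-35:c[1]+35,c[0]-25:c[0]+25]=1
n,l,st,ce=cv2.connectedComponentsWithStats((g&k).astype(np.uint8))
for i in range(1,n):
    if st[i,4]>40: print(st[i],ce[i])
E
```

```text
23.825 [-0.29165388 -0.78903726 -0.51564535] [0.57849649 0.23924616 0.50451305]
-0.05 [[316.2, 214.0], [315.9, 247.1]]
0 [[313.9, 213.9], [313.3, 247.0]]
0.1 [[309.1, 214.1], [308.1, 247.2]]
0.2 [[304.4, 214.6], [303.0, 247.7]]
```

```bash
python3 - <<'E'
from h import *
m=camera_model('wrist'); w=grab_frame('wrist').max(axis=2)
for v in (215,222,230,238,245): print(v,w[v,292:336:2].tolist())
E
```

```text
215 [171, 169, 170, 170, 170, 171, 203, 61, 73, 71, 72, 71, 73, 71, 64, 169, 136, 169, 178, 164, 172, 172]
222 [170, 169, 168, 168, 170, 169, 194, 89, 66, 72, 75, 71, 70, 69, 95, 192, 136, 173, 178, 151, 172, 166]
230 [169, 168, 167, 168, 167, 158, 161, 71, 66, 70, 71, 71, 69, 70, 98, 191, 150, 184, 186, 178, 170, 170]
238 [168, 170, 167, 154, 169, 201, 120, 67, 70, 73, 74, 75, 71, 66, 66, 208, 201, 197, 133, 172, 173, 173]
245 [165, 170, 168, 180, 200, 204, 164, 75, 77, 74, 78, 79, 76, 76, 83, 158, 201, 201, 201, 180, 181, 180]
```

The post is centred at column 313, which gives a keeper angle of about 0.01 rad. It is shut, so I hand the job in.

```bash
python3 -c "
from bench import ctrl
print(ctrl.job_done())"
```

```text
the job is handed in; nothing more can be done
None
```

The job is handed in at about 24 s of the 70 s allowed: the bar is through both bushes with its collar seated on the upper arm, the keeper is shut round its neck at about 0.01 rad, and the gripper is clear; the hand-in gave no verdict, and I did not re-check the sanding block, machine head or rubber wedge, though no move was aimed near them.

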